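# Hover a module over the check fixture

## Task

First press the red plunger of the black check fixture down to its stop, to clear it for the next check, and let it spring back up. Then take the circuit module with the yellow block out of the tray, carry it over the rack of standing circuit boards without anything touching the rack, and bring it over the fixture's pocket for the alignment picture: level, centred on the pocket, squared up with it and about a centimetre above it, touching nothing but the gripper. Finish while still holding it there, motionless, and leave the other modules, the trackball and the scanner where they are.

Things in the scene. Friction and masses are not known exactly. Their poses are not given: they have to be found in the camera images.
- module_yellow: The module to carry: a green circuit board 60 x 40 x 6 mm (x, y, z) with a yellow block 28 x 24 mm (x, y) standing on its centre from z = 6 to 44 mm; the grip is on this block. About 110 g. Origin: centre of the underside; z up, x along the 60 mm side. Small look-only components stand on the board beside the block, at most 10 mm high. It starts in one of the three tray compartments.
- module_blue: A module of the same shape and size with a blue block, in another compartment of the tray. Leave it alone.
- module_white: A module of the same shape and size with a white block, in another compartment of the tray. Leave it alone.
- tray: Fixed black open tray, 212 x 54 x 16 mm outside (x, y, z), walls 4 mm, floor 4 mm thick, three compartments in a row along its x, centres 68 mm apart. Origin: centre of its underside, on the table. The modules lie on the floor, their x along the tray's x.
- rack: Fixed rack with green circuit boards standing on edge, the obstacle between tray and fixture: 300 x 80 mm (x, y), 100 mm high to the top of the boards. Origin: centre of its underside, on the table; its long side is x.
- fixture: Fixed black check fixture, block 140 x 220 mm (x, y), flat top 45 mm above the table. Origin: centre of its underside. A grey camera box (24 x 36 mm, 26 mm high above the top) stands on it at x = -52, y = 45 mm; the plunger stands at x = 0, y = -75 mm.
- pocket (a point): Centre of the pocket's mouth, at the height of the fixture's top face (45 mm above the table). The pocket is 69 x 49 mm (x, y), 12 mm deep with a white floor; the point's x (long side of the pocket) and y are the fixture's x and y, z up. The module belongs above it with its x along the pocket's x, either way round.
- plunger_top (a point): Centre of the top of the red plunger head, a disc of 34 mm diameter and 10 mm thickness, 85 mm above the table when up; it moves straight down.
- plunger (a joint): Travel of the plunger in m: 0 up, 0.012 fully down on its stop. A spring pushes it back up, 1.5 N at the start and about 5 N at the stop.
- trackball: Loose silver-grey trackball mouse with a red ball, 85 x 130 mm (x, y), 53 mm high. Origin: centre of the underside. Leave it alone.
- scanner: Loose hand scanner lying on the table, 60 x 171 mm (x, y), 34 mm high, black grip to -y and grey head to +y. Origin: on its underside near the middle. Leave it alone.
Things that resemble listed ones, but are neither listed nor needed, are in the scene too. What is shaped like the module_yellow but orange or purple is not meant.

How it is judged:
By the outcome, as a careful person would: the job done as asked, in the order asked, and still so for the second after the job is handed in, while the arm keeps its last pose, push and grip.
It also fails if it takes over 64 s, if anything falls off the work surface, if the arm or the gripper's body presses on something with over 40 N, if the wrist force passes 120 N, or if a joint passes its speed limit or range.

## Robot

A 6-joint arm with a two-finger parallel gripper is mounted at the origin on the work surface. World frame = base frame: x ahead of the robot, y to its left, z up, the work surface at z = 0. Lengths are in m, angles in degrees, forces in N, time in s.
With the tool pointing down it reaches from about 0.4 to 0.825 m from the base axis. Payload 7 kg.
Tool frame: the origin (TCP) lies midway between the tips of the shut fingers; the grasp point (between the pads) lies arm.pinch_z behind it (arm.pinch_z is the distance from the TCP to the grasp point, in m); z points along the fingers, y is the line along which they close (so a half turn about z gives the same grasp; the last joint's range is limited). The gripper opens to 85 mm and grips with 20 to 120 N. Pads are 22 mm wide; open, the fingers measure 114 mm over their backs; the gripper's body (76 mm by 85 mm) begins 54 mm behind the grasp point. The pads swing forward as they close: fully open they stand 13 mm farther back than shut.
Start: joints at [82.225, 20.546, 0.682, 0, -70.136, -16.507], TCP at [0.278, 0.615, 0.196] pointing down, gripper open.
Joint ranges: [-176.03, 176.03], [-82.01, 121.73], [-58.28, 71.71], [-173.87, 95.51], [-174.79, -0.11], [-173.66, 173.66]. Speed limits (degrees/s): [136.94, 136.94, 172.46, 180, 180, 180].

## Interface

Orientations are given as a 3x3 rotation matrix whose columns are the frame's x, y, z axes.
In Python, from bench import monitor, cams, arm gives the robot as it stands.
- The arm moves only by the tool servo_tool, never from a script. Its argument "commands" is a list of rows, each a list of 4 numbers: the shift along the tool's x, y, z scaled (see below), then the turn about the tool's z scaled (see below). In form: [[x, y, z, twist], ...]. A call has 1 to 20 rows; each row is the pose to reach, as a shift and turn from the pose commanded when the call began, along the tool's axes at that moment; what a row does not reach only later rows make up. The controller multiplies each number of a shift by 1 m and each number of a turn by 120 degrees. A row lasts 1/10 s, in which the tool goes at most 50 mm and 8.59 degrees, less where a joint would pass 70% of its speed; a pose out of reach is approached as far as the arm can. A call with a number of a shift or a turn outside -1 to 1 is refused whole. A call with a gripper value outside its range is refused whole. "gripper" is the opening, from -1 (shut) to 1 (fully open), set as the call begins (left out, the last holds). The fingers move at their own pace and stop on an object; the grip force is fixed at half the most. Time passes only in rows, so rows that repeat a pose let the fingers close. It gives the time, the measured TCP pose, the force, the opening and the grip force at its end, in the units of the state.
- monitor.sense(): the state, without advancing time (a new reading comes with each control period).
- cams.grab_frame(name): name is "scene" or "top"; returns (picture, depth): 384x512x3 uint8, blue, green, red; 384x512 float32, m along the optical axis (not along the pixel's ray), 0 where there is no reading.
- cams.calibration(name): a dict with "fx", "fy", "cx", "cy" (pixels), "R" (3x3) and "t" (3): a world point X has camera coordinates R X + t. Camera axes: x right, y down, z forward; pixel columns grow to the right and rows downward; lengths in m; the calibration is good to about 2 mm. A picture is of the moment at which its call begins. calibration takes no time and is no camera call.
- arm.sign_off(): hands the job in; it is judged then, once.
The state is a dict: "time_s": time; "joint_positions": joint angles; "qd": joint speeds; "joint_efforts": joint torques, N m; "ee_pos": TCP position; "tool_rot": TCP orientation; "wrist_force": force on the tool from outside, world axes, zero at the start; "moment": the same for the moment, N m; "finger_gap": finger opening in m; "gripper_force": force on a finger pad.
Only numpy, scipy, OpenCV 4.12 (cv2) and the standard library are available. Lean on these libraries where they do the work, as an engineer would, in place of code of your own. Each camera call takes 0.05 s, during which the arm holds its last target. There are 200 camera calls.

## Working session

There is one attempt and no reset: what is moved stays moved. The work goes in short steps, Python scripts to look and compute and a tool call to move; the robot and the scene stay as the last step left them, time stands still between calls to the robot, and variables do not carry over. Pictures are saved under pics/ and viewed, at most 10 in all, crops included, and the job is handed in when it is done.

Besides the shell and the picture viewer there is one more tool, called after ">>>" in YAML: its name, and indented under it one key for each argument. servo_tool: Moves the arm, as the interface text tells. Shifts and turns lie within -1 to 1; 1 stands for 1 m of shift or 120 degrees of turn. Its arguments: {"type":"object","properties":{"commands":{"type":"array"},"gripper":{"type":"number"}},"required":["commands"]}

```bash
mkdir -p pics; python3 - <<'E'
from bench import monitor,cams,arm
import cv2,numpy as np
s=monitor.sense();print(s,arm.pinch_z)
for n in("scene","top"):
    p,d=cams.grab_frame(n);cv2.imwrite(f"pics/{n}0.png",p);np.save(f"{n}0.npy",d);print(n,cams.calibration(n))
E
```

```text
{'time_s': 0.0, 'joint_positions': array([ 8.22256834e+01,  2.05905581e+01,  6.34265494e-01, -1.91922872e-02,
       -7.01368095e+01, -1.65055930e+01]), 'qd': array([-0.12046867, -0.08364739, -0.04939041, -0.03870044,  0.05827417,
        0.11930939]), 'joint_efforts': array([ 5.25939267e-04, -5.83318305e+01,  2.93425602e+01,  6.93657115e+00,
       -5.69610391e-03, -1.60582425e-05]), 'ee_pos': array([0.27738308, 0.61478045, 0.19518029]), 'tool_rot': array([[ 9.11500647e-01, -4.11298294e-01, -5.31949883e-04],
       [-4.11298607e-01, -9.11499314e-01, -1.56736943e-03],
       [ 1.59784420e-04,  1.64744850e-03, -9.99998630e-01]]), 'wrist_force': array([ 0.4814294 , -0.09329985, -0.13613034]), 'moment': array([ 0.06474249,  0.01596738, -0.00387536]), 'gripper_force': 0.0, 'finger_gap': 0.08540245018987228} 0.0187
scene {'fx': 455.53340689028784, 'fy': 455.53340689028784, 'cx': 255.26907819464876, 'cy': 182.74007808655867, 'R': array([[-0.1525984 ,  0.98828705, -0.00155945],
       [ 0.76784369,  0.1175667 , -0.62975721],
       [-0.62219755, -0.09729735, -0.77679047]]), 't': array([ 0.09086687, -0.41586675,  1.57418702])}
top {'fx': 410.16343742758374, 'fy': 410.16343742758374, 'cx': 256.2523420722134, 'cy': 200.22397997460644, 'R': array([[ 0.01591493, -0.99970185,  0.01851805],
       [-0.9849087 , -0.01886629, -0.17204334],
       [ 0.17234141, -0.01550053, -0.98491531]]), 't': array([-0.0310175 ,  0.5923337 ,  1.12022661])}
```

View pics/scene0.png

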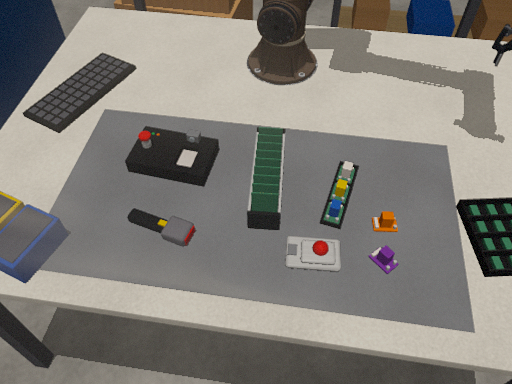

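View pics/top0.png

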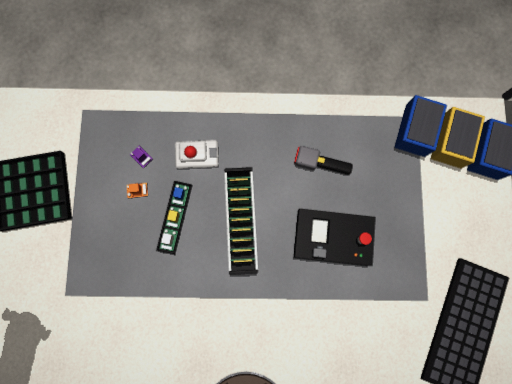

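The scene view shows the tray at about (340,193), with yellow at (341,188), the rack at (266,178), and the fixture at (173,155) with its plunger at (145,137) and pocket at (187,158). The top view shows yellow at (173,216), the pocket at (319,231) and the plunger at (365,239). Next I'll enlarge these areas.

```bash
python3 - <<'E'
import cv2,numpy as np
def crop(n,x,y,w,h,k):
    return cv2.resize(cv2.imread(f"pics/{n}0.png")[y:y+h,x:x+w],None,fx=k,fy=k,interpolation=cv2.INTER_CUBIC)
cv2.imwrite("pics/topc.png",np.hstack([crop("top",145,170,60,90,6),crop("top",288,195,73+22,90,4.62)[:540] if 0 else cv2.resize(crop("top",288,200,95,75,4.6),(437,540)) if 0 else np.vstack([crop("top",290,200,90,75,4.8),np.zeros((180,432,3),np.uint8)])]))
cv2.imwrite("pics/scenec.png",np.hstack([crop("scene",315,155,50,75,7),np.vstack([crop("scene",122,122,100,65,4.3)[:,:430],np.zeros((525-280,430,3),np.uint8)])]) if crop("scene",122,122,100,65,4.3).shape[0]==280 else 0)
E
```

```text
(no output)
```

View pics/topc.png

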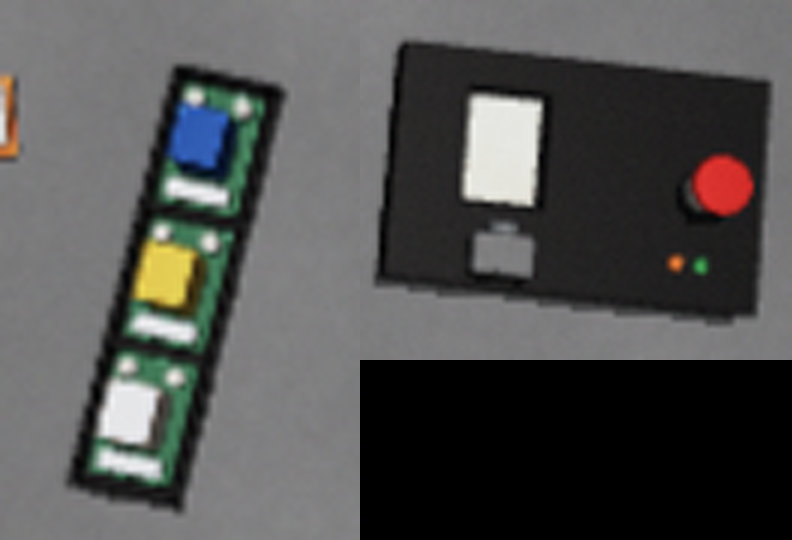

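View pics/scenec.png

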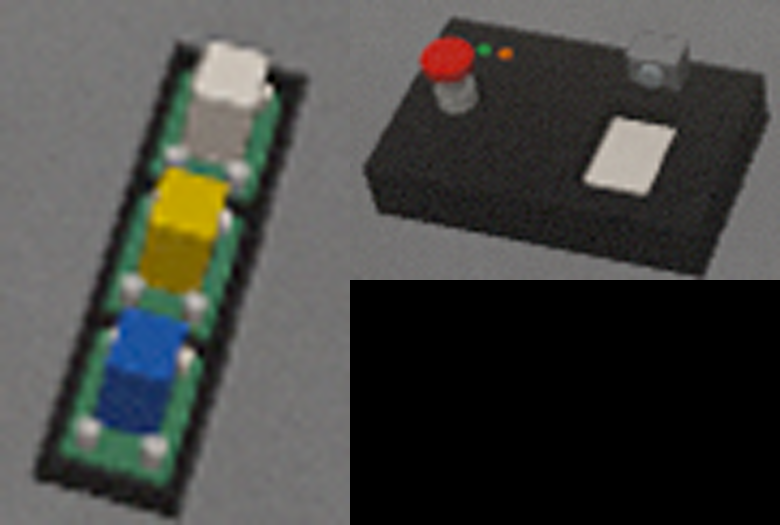

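The top crop shows the yellow top face centred at crop (166,273), tray corners at (177,65), (286,90), (183,508) and (68,487), the red disc at (723,185), and the white pocket floor with corners (470,93), (543,98), (535,206) and (463,198). In the scene crop, the yellow top is at (190,202), the disc at (447,58), and the pocket floor at (622,118), (676,126), (642,195) and (584,185).

```bash
cat > h.py <<'E'
import cv2,numpy as np
from bench import monitor,cams,arm
C={n:cams.calibration(n) for n in("scene","top")}
def P(n):
    c=C[n];K=np.array([[c["fx"],0,c["cx"]],[0,c["fy"],c["cy"]],[0,0,1]]);return K@np.c_[c["R"],c["t"]]
def tri(a,b):
    X=cv2.triangulatePoints(P("scene"),P("top"),np.array(a,float).T,np.array(b,float).T);return (X[:3]/X[3]).T
def cloud(n,d):
    c=C[n];v,u=np.mgrid[:d.shape[0],:d.shape[1]]
    X=np.stack([(u-c["cx"])/c["fx"]*d,(v-c["cy"])/c["fy"]*d,d],-1);return (X-c["t"])@c["R"]
def onplane(n,uv,z):
    c=C[n];o=-c["R"].T@c["t"];uv=np.atleast_2d(np.array(uv,float))
    r=np.c_[(uv[:,0]-c["cx"])/c["fx"],(uv[:,1]-c["cy"])/c["fy"],np.ones(len(uv))]@c["R"]
    return o+r*((z-o[2])/r[:,2])[:,None]
E
python3 - <<'E'
from h import *
np.set_printoptions(precision=4,suppress=True)
f=lambda p,k,x,y,dx=0:(np.array(p,float)-[dx,0]+.5)/k-.5+[x,y]
T=[f((166,273),6,145,170)]; S=[f((190,202),7,315,155)]
T.append(f((723,185),4.8,290,200,360));S.append(f((447,58),4.3,122,122,350))
pt=[(463,198),(470,93),(543,98),(535,206)]; ps=[(622,118),(584,185)]
# pocket corners in scene matched by centre only
T.append(f(np.mean(pt,0),4.8,290,200,360));S.append(f(np.mean([(622,118),(676,126),(642,195),(584,185)],0),4.3,122,122,350))
print("tri yellow,disc,pocketfloor",tri(S,T))
for n in C:
    img=cv2.imread(f"pics/{n}0.png");X=cloud(n,np.load(f"{n}0.npy"));hsv=cv2.cvtColor(img,cv2.COLOR_BGR2HSV)
    h,s,v=cv2.split(hsv)
    def rect(name,m):
        p=X[m]; r=cv2.minAreaRect(p[:,:2].astype(np.float32)*1000); print(n,name,m.sum(),"z",np.median(p[:,2]).round(4),r, "mean",p.mean(0))
    reg=lambda c,r:np.hypot(X[...,0]-c[0],X[...,1]-c[1])<r
    Y=tri(S,T)
    rect("yellow",reg(Y[0],.03)&(h>20)&(h<35)&(s>150)&(X[...,2]>.043))
    rect("disc",reg(Y[1],.03)&((h<8)|(h>172))&(s>150)&(X[...,2]>.078))
    rect("pocket",reg(Y[2],.05)&(v>150)&(s<60)&(X[...,2]<.045))
    rect("fix",reg(Y[2],.25)&(X[...,2]>.040)&(X[...,2]<.05)&(v<60))
    rect("tray",reg(Y[0],.12)&(X[...,2]>.010)&(X[...,2]<.02)&(v<60))
    rect("rack",reg((.6,.0),.25)&(X[...,2]>.094)&(X[...,2]<.12)&(X[...,1]>Y[1][1]+.2))
E
```

```text
tri yellow,disc,pocketfloor [[ 0.5466  0.2183  0.044 ]
 [ 0.4875 -0.3224  0.0798]
 [ 0.5108 -0.2032  0.0329]]
scene yellow 86 z 0.048 ((550.4729614257812, 218.15089416503906), (23.292936325073242, 30.49721908569336), 77.95553588867188) mean [0.5512 0.2179 0.0482]
scene disc 99 z 0.0849 ((492.3315124511719, -319.33203125), (29.17781639099121, 31.532604217529297), 46.57536315917969) mean [ 0.493  -0.319   0.0847]
scene pocket 230 z 0.0341 ((513.9501953125, -203.65567016601562), (41.47048568725586, 66.92542266845703), 83.66854858398438) mean [ 0.5116 -0.2031  0.0341]
scene fix 2354 z 0.0454 ((499.6437683105469, -246.15943908691406), (220.9366455078125, 142.06089782714844), 84.29906463623047) mean [ 0.506  -0.2446  0.0453]
scene tray 226 z 0.0154 ((550.7318115234375, 218.76455688476562), (52.23439025878906, 215.36813354492188), 78.69129180908203) mean [0.5663 0.2144 0.0153]
scene rack 603 z 0.0987 ((539.30224609375, 23.692094802856445), (233.81668090820312, 65.611328125), 3.801302909851074) mean [0.5431 0.0233 0.0985]
top yellow 82 z 0.0478 ((545.8541870117188, 217.11782836914062), (24.187673568725586, 27.56805992126465), 75.3862075805664) mean [0.5452 0.2169 0.0473]
top disc 120 z 0.084 ((486.36627197265625, -321.167236328125), (30.438207626342773, 32.28494644165039), 0.4768581688404083) mean [ 0.4865 -0.3211  0.0843]
top pocket 316 z 0.0331 ((510.23095703125, -203.37225341796875), (42.047061920166016, 62.54537582397461), 84.30864715576172) mean [ 0.5101 -0.2034  0.0331]
top fix 2973 z 0.0444 ((514.898681640625, -162.4681854248047), (407.9234924316406, 171.63986206054688), 75.17443084716797) mean [ 0.4935 -0.2473  0.0445]
top tray 323 z 0.0145 ((545.7794189453125, 218.26907348632812), (55.0150146484375, 211.48028564453125), 78.68639373779297) mean [0.5488 0.2168 0.0144]
top rack 428 z 0.0976 ((533.95654296875, 22.282533645629883), (230.1443328857422, 65.29087829589844), 4.414616107940674) mean [0.5378 0.0232 0.0977]
```

>>> servo_tool:
  commands:
    - [0.578, 0.765, 0, -0.108]
    - [0.578, 0.765, 0, -0.108]
    - [0.578, 0.765, 0, -0.108]
    - [0.578, 0.765, 0, -0.108]
    - [0.578, 0.765, 0, -0.108]
    - [0.578, 0.765, 0, -0.108]
    - [0.578, 0.765, 0, -0.108]
    - [0.578, 0.765, 0, -0.108]
    - [0.578, 0.765, 0, -0.108]
    - [0.578, 0.765, 0, -0.108]
    - [0.578, 0.765, 0, -0.108]
    - [0.578, 0.765, 0, -0.108]
    - [0.578, 0.765, 0, -0.108]
    - [0.578, 0.765, 0, -0.108]
    - [0.578, 0.765, 0, -0.108]
    - [0.578, 0.765, 0, -0.108]
    - [0.578, 0.765, 0, -0.108]
    - [0.578, 0.765, 0, -0.108]
    - [0.578, 0.765, 0, -0.108]
    - [0.578, 0.765, 0, -0.108]
  gripper: -1

```text
time_s: 2.1
ee_pos: [0.4898, -0.324, 0.1946]
tool_rot: [[0.98, -0.2, -0.002], [-0.2, -0.98, -0.0], [-0.002, 0.001, -1.0]]
wrist_force: [-0.2, -0.0, -0.7]
finger_gap: 0.0002
gripper_force: 0.0
```

>>> servo_tool:
  commands:
    - [0, 0, 0.05, 0]
    - [0, 0, 0.088, 0]
    - [0, 0, 0.088, 0]
    - [0, 0, 0.088, 0]
    - [0, 0, 0.088, 0]

```text
time_s: 2.6
ee_pos: [0.4914, -0.3201, 0.1105]
tool_rot: [[0.981, -0.195, 0.003], [-0.195, -0.981, -0.001], [0.003, 0.001, -1.0]]
wrist_force: [-0.3, 0.2, 1.0]
finger_gap: -0.0003
gripper_force: 0.0
```

```bash
python3 - <<'E'
from h import *
np.set_printoptions(precision=4,suppress=True)
I=[]
for n,(x,y) in dict(scene=(115,80),top=(315,195)).items():
    p,d=cams.grab_frame(n);cv2.imwrite(f"pics/{n}1.png",p);np.save(f"{n}1.npy",d)
    I.append(cv2.resize(p[y:y+80,x:x+80],None,fx=5,fy=5,interpolation=cv2.INTER_CUBIC))
    e=monitor.sense()["ee_pos"];q=P(n)@np.r_[e,1];print(n,e,"tcp px",q[:2]/q[2],"crop",(q[:2]/q[2]-[x,y]+.5)*5)
cv2.imwrite("pics/hov.png",np.hstack(I))
E
```

```text
scene [ 0.4915 -0.3201  0.1107] tcp px [142.4122 128.0171] crop [139.5609 242.5855]
top [ 0.4914 -0.32    0.1105] tcp px [367.5433 235.7675] crop [265.2164 206.3376]
```

View pics/hov.png

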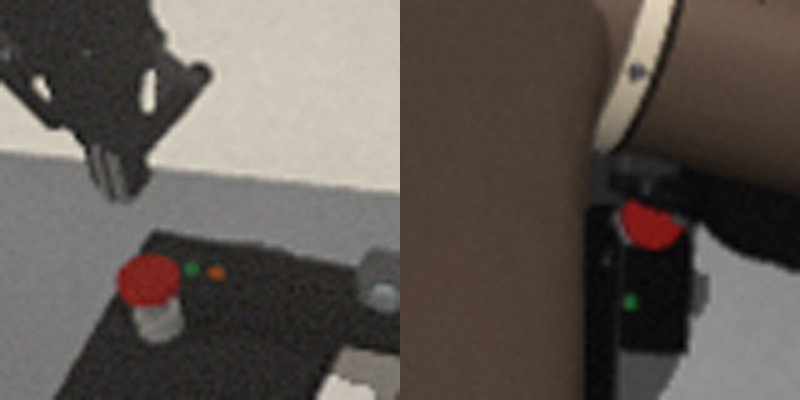

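The left half (scene) shows the fingertip at crop (122,200), well above the predicted (140,242), with the disc at (150,272). The right half (top) is mostly hidden by the arm. I'll check the tip with depth.

```bash
python3 - <<'E'
from h import *
np.set_printoptions(precision=4,suppress=True)
d=np.load("scene1.npy");X=cloud("scene",d)
for cu,cv in [(110,150),(110,165),(110,180),(118,190),(122,197),(100,165),(125,165),(140,175),(150,272)]:
    u,v=int(round(115+cu/5-.5)),int(round(80+cv/5-.5));print(cu,cv,X[v,u])
m=(np.hypot(X[...,0]-.49,X[...,1]+.32)<.06)&(X[...,2]>.092)&(X[...,2]<.16)
p=X[m];print(len(p),p[np.argsort(p[:,2])[:12]])
p,d=cams.grab_frame("scene");p0=cv2.imread("pics/scene1.png");print("image change",np.abs(p.astype(int)-p0).mean());s=monitor.sense();print(s["time_s"],s["ee_pos"])
E
```

```text
110 150 [ 0.5021 -0.3188  0.1839]
110 165 [ 0.5021 -0.3202  0.177 ]
110 180 [ 0.5003 -0.3242  0.1611]
118 190 [ 0.5031 -0.3187  0.1576]
122 197 [ 0.5027 -0.3169  0.1539]
100 165 [ 0.502  -0.3257  0.1762]
125 165 [ 0.4997 -0.3107  0.1761]
140 175 [ 0.4963 -0.3084  0.1665]
150 272 [ 0.4886 -0.3217  0.0851]
31 [[ 0.4997 -0.3137  0.1481]
 [ 0.5021 -0.3152  0.1502]
 [ 0.5003 -0.3265  0.1504]
 [ 0.5037 -0.3172  0.1513]
 [ 0.4994 -0.3132  0.1514]
 [ 0.5011 -0.3233  0.1515]
 [ 0.488  -0.3086  0.1521]
 [ 0.5016 -0.3203  0.1525]
 [ 0.4974 -0.3163  0.1526]
 [ 0.501  -0.3151  0.1527]
 [ 0.5    -0.3259  0.1537]
 [ 0.5027 -0.3169  0.1539]]
image change 2.281094021267361
2.75 [ 0.4911 -0.3199  0.1102]
```

```bash
python3 - <<'E'
from h import *
np.set_printoptions(precision=4,suppress=True)
p,d=cams.grab_frame("scene");X=cloud("scene",d)
m=(np.hypot(X[...,0]-.49,X[...,1]+.32)<.06)&(X[...,2]>.09)&(X[...,2]<.2)
q=X[m];print(len(q),np.sort(q[:,2])[:12], np.abs(p.astype(int)-cv2.imread("pics/scene1.png")).max())
s=monitor.sense();print(s)
E
```

```text
196 [0.0907 0.147  0.1478 0.1497 0.1508 0.1513 0.1514 0.1523 0.1523 0.1539
 0.1547 0.1547] 78
{'time_s': 2.8, 'joint_positions': array([-13.9727,  16.1563, -17.7059,   0.0113, -55.975 ,  92.6726]), 'qd': array([-0.1252,  0.3704, -0.6021, -0.0798,  0.2858, -0.0164]), 'joint_efforts': array([  0.0172, -48.745 ,  26.0134,   6.1502,  -0.0035,  -0.0007]), 'ee_pos': array([ 0.4908, -0.3198,  0.1099]), 'tool_rot': array([[ 0.9806, -0.1958,  0.0027],
       [-0.1958, -0.9806, -0.0008],
       [ 0.0028,  0.0003, -1.    ]]), 'wrist_force': array([-0.1883,  0.2046, -0.0539]), 'moment': array([ 0.0182, -0.0007,  0.0411]), 'gripper_force': 0.0, 'finger_gap': -0.00016361611365382157}
```

Depth puts the visible fingertip near z = 0.148 while the state says 0.110. I'll settle this by approaching carefully and using contact force.

>>> servo_tool:
  commands:
    - [0, 0, 0.008, 0]
    - [0, 0, 0.016, 0]
    - [0, 0, 0.02, 0]
    - [0, 0, 0.02, 0]
    - [0, 0, 0.02, 0]
    - [0, 0, 0.02, 0]

```text
time_s: 3.4
ee_pos: [0.49, -0.3198, 0.0882]
tool_rot: [[0.981, -0.196, 0.0], [-0.196, -0.981, -0.0], [0.0, 0.0, -1.0]]
wrist_force: [1.3, 0.3, 0.2]
finger_gap: 0.0002
gripper_force: 0.0
```

```bash
python3 - <<'E'
from h import *
np.set_printoptions(precision=4,suppress=True)
p,d=cams.grab_frame("scene");X=cloud("scene",d);cv2.imwrite("pics/scene2.png",p)
m=(np.hypot(X[...,0]-.49,X[...,1]+.32)<.06)&(X[...,2]>.05)&(X[...,2]<.2)
q=X[m];print(len(q),np.histogram(q[:,2],bins=15,range=(.05,.2)))
print(monitor.sense()["ee_pos"])
cv2.imwrite("pics/s2c.png",cv2.resize(p[70:170,105:215],None,fx=5,fy=5,interpolation=cv2.INTER_CUBIC))
E
```

```text
539 (array([53, 10,  8, 98,  1,  0,  0,  6, 27, 35, 31, 20, 87, 74, 89]), array([0.05, 0.06, 0.07, 0.08, 0.09, 0.1 , 0.11, 0.12, 0.13, 0.14, 0.15,
       0.16, 0.17, 0.18, 0.19, 0.2 ]))
[ 0.4901 -0.3199  0.0883]
```

View pics/s2c.png

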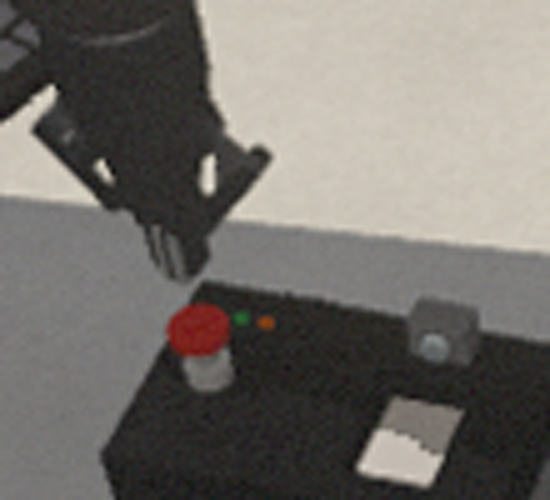

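The scene crop shows the fingertips at (180,280), clearly above the disc at (200,330), so the real tip sits about 37 mm above the reported TCP. Lateral alignment is good. I'll keep going down gently on force.

>>> servo_tool:
  commands:
    - [0, 0, 0.01, 0]
    - [0, 0, 0.02, 0]
    - [0, 0, 0.03, 0]
    - [0, 0, 0.034, 0]
    - [0, 0, 0.034, 0]
    - [0, 0, 0.034, 0]

```text
time_s: 4.05
ee_pos: [0.4899, -0.3198, 0.054]
tool_rot: [[0.981, -0.196, -0.0], [-0.196, -0.981, -0.0], [-0.0, 0.0, -1.0]]
wrist_force: [0.0, 0.5, 0.1]
finger_gap: 0.0002
gripper_force: 0.0
```

>>> servo_tool:
  commands:
    - [0, 0, 0.002, 0]
    - [0, 0, 0.004, 0]
    - [0, 0, 0.004, 0]
    - [0, 0, 0.004, 0]

```text
time_s: 4.45
ee_pos: [0.4899, -0.3198, 0.0502]
tool_rot: [[0.981, -0.196, 0.0], [-0.196, -0.981, -0.0], [0.0, 0.0, -1.0]]
wrist_force: [0.2, 0.2, 0.1]
finger_gap: -0.0001
gripper_force: 0.0
```

>>> servo_tool:
  commands:
    - [0, 0, 0.002, 0]
    - [0, 0, 0.004, 0]
    - [0, 0, 0.004, 0]
    - [0, 0, 0.004, 0]

```text
time_s: 4.85
ee_pos: [0.4901, -0.3198, 0.0463]
tool_rot: [[0.981, -0.196, 0.0], [-0.196, -0.981, -0.0], [0.0, 0.0, -1.0]]
wrist_force: [0.3, 0.9, 2.0]
finger_gap: -0.0001
gripper_force: 1.2
```

>>> servo_tool:
  commands:
    - [0, 0, 0.003, 0]
    - [0, 0, 0.006, 0]
    - [0, 0, 0.008, 0]
    - [0, 0, 0.008, 0]
    - [0, 0, 0.008, 0]

```text
time_s: 5.35
ee_pos: [0.4901, -0.3199, 0.0382]
tool_rot: [[0.981, -0.196, 0.0], [-0.196, -0.981, -0.0], [0.0, 0.0, -1.0]]
wrist_force: [-0.1, 0.3, 4.8]
finger_gap: -0.0005
gripper_force: 2.4
```

>>> servo_tool:
  commands:
    - [0, 0, 0.002, 0]
    - [0, 0, 0.003, 0]
    - [0, 0, 0.003, 0]
    - [0, 0, 0.003, 0]

```text
time_s: 5.75
ee_pos: [0.4903, -0.3201, 0.0376]
tool_rot: [[0.981, -0.195, 0.001], [-0.195, -0.981, -0.001], [0.002, 0.001, -1.0]]
wrist_force: [-5.9, 5.6, 24.4]
finger_gap: 0.0001
gripper_force: 12.0
```

The plunger is on its stop, with the force jumping from 4.8 to 24 N. The real tip is about 35.5 mm above the reported TCP. I'll lift off and go above the yellow module.

>>> servo_tool:
  commands:
    - [0, 0, -0.01, 0]
    - [0, 0, -0.04, 0]
    - [0, 0, -0.09, 0]
    - [0, 0, -0.14, 0]
    - [0, 0, -0.18, 0]
    - [0, 0, -0.18, 0]
    - [-0.0485, -0.539, -0.18, 0]
    - [-0.0485, -0.539, -0.18, 0]
    - [-0.0485, -0.539, -0.18, 0]
    - [-0.0485, -0.539, -0.18, 0]
    - [-0.0485, -0.539, -0.18, 0]
    - [-0.0485, -0.539, -0.18, 0]
    - [-0.0485, -0.539, -0.18, 0]
    - [-0.0485, -0.539, -0.18, 0]
    - [-0.0485, -0.539, -0.18, 0]
    - [-0.0485, -0.539, -0.18, 0]
    - [-0.0485, -0.539, -0.18, 0]
    - [-0.0485, -0.539, -0.18, 0]
    - [-0.0485, -0.539, -0.18, 0]

```text
time_s: 7.65
ee_pos: [0.5474, 0.2191, 0.2138]
tool_rot: [[0.981, -0.195, -0.002], [-0.195, -0.981, -0.001], [-0.002, 0.001, -1.0]]
wrist_force: [-0.4, 0.3, 0.2]
finger_gap: -0.0002
gripper_force: 0.0
```

>>> servo_tool:
  commands:
    - [0, 0, 0.05, 0]
    - [0, 0, 0.1, 0]
    - [0, 0, 0.13, 0]
    - [0, 0, 0.13, 0]
    - [0, 0, 0.13, 0]
    - [0, 0, 0.13, 0]
    - [0, 0, 0.13, 0]
    - [0, 0, 0.13, 0]
    - [0, 0, 0.13, 0]
  gripper: 1

```text
time_s: 8.55
ee_pos: [0.5485, 0.2186, 0.0861]
tool_rot: [[0.981, -0.196, 0.001], [-0.196, -0.981, 0.001], [0.001, -0.001, -1.0]]
wrist_force: [-0.6, -0.2, -0.7]
finger_gap: 0.085
gripper_force: 0.0
```

```bash
python3 - <<'E'
from h import *
np.set_printoptions(precision=4,suppress=True)
I=[]
for n,(x,y) in dict(scene=(300,110),top=(125,160)).items():
    p,d=cams.grab_frame(n);cv2.imwrite(f"pics/{n}3.png",p);np.save(f"{n}3.npy",d)
    I.append(cv2.resize(p[y:y+110,x:x+80],None,fx=5,fy=5,interpolation=cv2.INTER_CUBIC))
    X=cloud(n,d);m=(np.hypot(X[...,0]-.548,X[...,1]-.218)<.08)&(X[...,2]>.056)&(X[...,2]<.16)
    q=X[m];print(n,len(q));
    if len(q): 
        for sg in(1,-1):
            k=q[((q[:,1]-.218)*sg>0)&(q[:,2]<.14)]; print(sg,len(k),k.min(0) if len(k) else 0,k.max(0) if len(k) else 0)
s=monitor.sense();print(s["ee_pos"],s["finger_gap"])
D=np.load("scene3.npy");p=cv2.imread("pics/scene3.png");X=cloud("scene",D);m=(np.hypot(X[...,0]-.49,X[...,1]+.32)<.03)&(X[...,2]>.06);print("disc z",np.median(X[m][:,2]))
cv2.imwrite("pics/h3.png",np.hstack(I))
E
```

```text
scene 77
1 1 [0.5654 0.259  0.1373] [0.5654 0.259  0.1373]
-1 0 0 0
top 3
1 0 0 0
-1 1 [0.5244 0.1717 0.1361] [0.5244 0.1717 0.1361]
[0.5482 0.2184 0.0856] 0.08513772172837251
disc z 0.08456824941568955
```

View pics/h3.png

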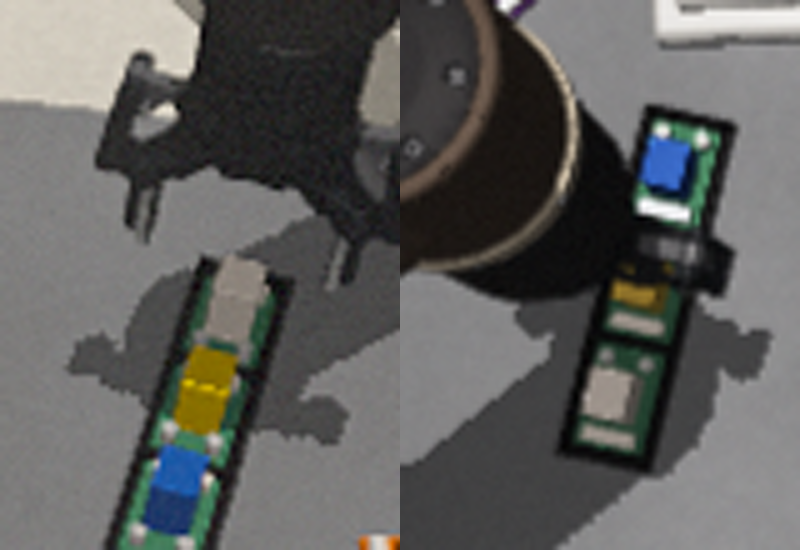

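```bash
python3 - <<'E'
from h import *
np.set_printoptions(precision=4,suppress=True)
a=onplane("scene",[(327.6,157.6),(366.6,167.2)],.136);print(a,a.mean(0))
X=cloud("scene",np.load("scene3.npy"))
for u0,v0 in((322,150),(362,158)):
    q=X[v0-8:v0+14,u0:u0+12].reshape(-1,3);q=q[(q[:,2]>.11)&(q[:,2]<.17)];print(len(q),q[np.argsort(q[:,2])[:6]],np.median(q,0))
E
```

```text
[[0.547  0.1713 0.136 ]
 [0.564  0.2654 0.136 ]] [0.5555 0.2183 0.136 ]
53 [[0.5413 0.1764 0.14  ]
 [0.5519 0.1744 0.1404]
 [0.5493 0.1695 0.1404]
 [0.5322 0.1782 0.1414]
 [0.5506 0.1741 0.1425]
 [0.5514 0.1717 0.143 ]] [0.5464 0.1695 0.1536]
52 [[0.5654 0.259  0.1373]
 [0.5687 0.2606 0.1412]
 [0.5689 0.2629 0.1418]
 [0.5621 0.2675 0.1422]
 [0.566  0.2673 0.143 ]
 [0.5669 0.2626 0.1431]] [0.5664 0.2648 0.1537]
```

>>> servo_tool:
  commands:
    - [0, 0, 0.03, 0]
    - [0, 0, 0.06, 0]
    - [0, 0, 0.08, 0]
    - [0, 0, 0.095, 0]
    - [0, 0, 0.1025, 0]
    - [0, 0, 0.1025, 0]
    - [0, 0, 0.1025, 0]

```text
time_s: 9.35
ee_pos: [0.5485, 0.2186, -0.0168]
tool_rot: [[0.981, -0.196, 0.001], [-0.196, -0.981, 0.0], [0.001, -0.0, -1.0]]
wrist_force: [-0.1, -0.2, 0.7]
finger_gap: 0.0853
gripper_force: 0.0
```

>>> servo_tool:
  commands:
    - [0, 0, 0, 0]
    - [0, 0, 0, 0]
    - [0, 0, 0, 0]
    - [0, 0, 0, 0]
    - [0, 0, 0, 0]
    - [0, 0, 0, 0]
    - [0, 0, 0, 0]
    - [0, 0, 0, 0]
    - [0, 0, 0, 0]
    - [0, 0, 0, 0]
  gripper: -1

```text
time_s: 10.35
ee_pos: [0.5484, 0.2185, -0.0169]
tool_rot: [[0.981, -0.196, 0.001], [-0.196, -0.981, 0.0], [0.001, -0.0, -1.0]]
wrist_force: [-0.9, 0.1, 5.8]
finger_gap: 0.0229
gripper_force: 59.7
```

Gripped: gap 22.9 mm, 60 N. Lifting straight up.

>>> servo_tool:
  commands:
    - [0, 0, -0.005, 0]
    - [0, 0, -0.015, 0]
    - [0, 0, -0.03, 0]
    - [0, 0, -0.05, 0]
    - [0, 0, -0.075, 0]
    - [0, 0, -0.1, 0]
    - [0, 0, -0.125, 0]
    - [0, 0, -0.15, 0]
    - [0, 0, -0.17, 0]
    - [0, 0, -0.185, 0]
    - [0, 0, -0.19, 0]
    - [0, 0, -0.19, 0]
    - [0, 0, -0.19, 0]

```text
time_s: 11.65
ee_pos: [0.5475, 0.218, 0.1718]
tool_rot: [[0.98, -0.197, -0.001], [-0.197, -0.98, -0.0], [-0.001, 0.001, -1.0]]
wrist_force: [0.1, 0.8, -1.1]
finger_gap: 0.0232
gripper_force: 58.8
```

```bash
python3 - <<'E'
from h import *
p,d=cams.grab_frame("scene");X=cloud("scene",d);cv2.imwrite("pics/scene4.png",p)
h,s,v=cv2.split(cv2.cvtColor(p,cv2.COLOR_BGR2HSV))
R=np.hypot(X[...,0]-.55,X[...,1]-.218)<.07
g=R&(h>45)&(h<90)&(s>60)&(X[...,2]>.1);print("board held",g.sum(),np.percentile(X[g],[2,50,98],axis=0) if g.any() else 0)
print("yellow left in tray",(R&(h>20)&(h<35)&(s>150)&(X[...,2]<.06)).sum())
E
```

```text
board held 126 [[0.54542109 0.17570981 0.19372401]
 [0.57317625 0.2159638  0.19887601]
 [0.58527025 0.24886011 0.50212861]]
yellow left in tray 0
```

Held, with the board at about 0.195. Now over the rack to the pocket.

>>> servo_tool:
  commands:
    - [0.001, 0.01, 0, 0]
    - [0.003, 0.03, 0, 0]
    - [0.006, 0.055, 0, 0]
    - [0.009, 0.08, 0, 0]
    - [0.0115, 0.105, 0, -0.01]
    - [0.0145, 0.13, 0, -0.015]
    - [0.017, 0.155, 0, -0.02]
    - [0.02, 0.18, 0, -0.025]
    - [0.0225, 0.205, 0, -0.03]
    - [0.0255, 0.23, 0, -0.035]
    - [0.028, 0.255, 0, -0.04]
    - [0.031, 0.28, 0, -0.047]
    - [0.0335, 0.305, 0, -0.047]
    - [0.036, 0.33, 0, -0.047]
    - [0.039, 0.355, 0, -0.047]
    - [0.042, 0.38, 0, -0.047]
    - [0.044, 0.4, 0, -0.047]
    - [0.0455, 0.415, 0, -0.047]
    - [0.046, 0.42, 0, -0.047]
    - [0.046, 0.42, 0, -0.047]

```text
time_s: 13.7
ee_pos: [0.5102, -0.2033, 0.1724]
tool_rot: [[0.995, -0.1, -0.0], [-0.1, -0.995, 0.0], [-0.0, -0.0, -1.0]]
wrist_force: [0.2, 0.7, -0.5]
finger_gap: 0.023
gripper_force: 58.9
```

>>> servo_tool:
  commands:
    - [0, 0, 0.02, 0]
    - [0, 0, 0.045, 0]
    - [0, 0, 0.07, 0]
    - [0, 0, 0.09, 0]
    - [0, 0, 0.105, 0]
    - [0, 0, 0.115, 0]
    - [0, 0, 0.12, 0]
    - [0, 0, 0.12, 0]
    - [0, 0, 0.12, 0]

```text
time_s: 14.6
ee_pos: [0.5113, -0.2025, 0.0533]
tool_rot: [[0.995, -0.099, 0.001], [-0.099, -0.995, -0.0], [0.001, 0.0, -1.0]]
wrist_force: [-0.1, -0.3, -1.5]
finger_gap: 0.0232
gripper_force: 58.9
```

```bash
python3 - <<'E'
from h import *
np.set_printoptions(precision=4,suppress=True)
s=monitor.sense();print(s["ee_pos"],s["tool_rot"][:,1],s["finger_gap"])
I=[]
for n,(x,y,w,h,k) in dict(scene=(150,115,80,75,5),top=(285,190,80,75,5)).items():
    p,d=cams.grab_frame(n);cv2.imwrite(f"pics/{n}5.png",p);np.save(f"{n}5.npy",d)
    I.append(cv2.resize(p[y:y+h,x:x+w],None,fx=k,fy=k,interpolation=cv2.INTER_CUBIC))
    X=cloud(n,d);H,S,V=cv2.split(cv2.cvtColor(p,cv2.COLOR_BGR2HSV))
    g=(np.hypot(X[...,0]-.511,X[...,1]+.203)<.05)&(H>45)&(H<90)&(S>60)&(X[...,2]>.05)&(X[...,2]<.11)
    print(n,g.sum(), np.median(X[g],0), cv2.minAreaRect(X[g][:,:2].astype(np.float32)*1000))
cv2.imwrite("pics/h5.png",np.hstack(I))
E
```

```text
[ 0.5113 -0.2025  0.0533] [-0.0987 -0.9951  0.0001] 0.023161262355637292
scene 86 [ 0.5354 -0.1952  0.0803] ((516.1867065429688, -201.0216827392578), (40.85191345214844, 58.411376953125), 78.23773956298828)
top 21 [ 0.4909 -0.1886  0.08  ] ((488.9653015136719, -201.2586669921875), (39.73360824584961, 15.12217903137207), 79.23350524902344)
```

View pics/h5.png

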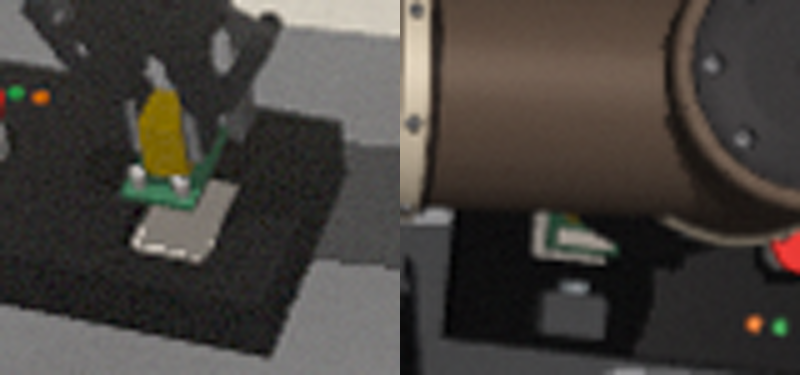

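The scene half shows the held board, front edge from (123,190) to (195,205), still above and behind the pocket's near edge at (135,245)–(205,260). I'll descend to about 1 cm above the pocket and measure.

>>> servo_tool:
  commands:
    - [0, 0, 0.005, 0]
    - [0, 0, 0.01, 0]
    - [0, 0, 0.015, 0]
    - [0, 0, 0.018, 0]
    - [0, 0, 0.019, 0]
    - [0, 0, 0.019, 0]
    - [0, 0, 0.019, 0]
    - [0, 0, 0.019, 0]
    - [0, 0, 0.019, 0]

```text
time_s: 15.6
ee_pos: [0.5109, -0.2026, 0.0338]
tool_rot: [[0.995, -0.099, 0.0], [-0.099, -0.995, -0.0], [0.0, 0.0, -1.0]]
wrist_force: [0.7, -0.8, -1.2]
finger_gap: 0.0232
gripper_force: 58.9
```

```bash
python3 - <<'E'
from h import *
np.set_printoptions(precision=4,suppress=True)
s=monitor.sense();print(s["ee_pos"],s["tool_rot"][:,1],s["wrist_force"])
I=[]
for n,(x,y,w,h,k) in dict(scene=(165,130,50,45,8),top=(300,220,50,45,8)).items():
    A=[cams.grab_frame(n) for _ in range(8)];p=np.mean([a[0] for a in A],0).astype(np.uint8);d=np.median([a[1] for a in A],0)
    cv2.imwrite(f"pics/{n}6.png",p);np.save(f"{n}6.npy",d)
    I.append(cv2.convertScaleAbs(cv2.resize(p[y:y+h,x:x+w],None,fx=k,fy=k,interpolation=cv2.INTER_CUBIC),alpha=1.4))
    X=cloud(n,d);H,S,V=cv2.split(cv2.cvtColor(p,cv2.COLOR_BGR2HSV))
    g=(np.hypot(X[...,0]-.511,X[...,1]+.203)<.05)&(H>45)&(H<90)&(S>60)&(X[...,2]>.05)&(X[...,2]<.08)
    print(n,g.sum(), np.median(X[g],0), cv2.minAreaRect(X[g][:,:2].astype(np.float32)*1000))
    o=np.array([.511,-.2032])  # expected projections: board top outline and pocket mouth
    ax=np.array([.995,-.0993]);ay=np.array([.0993,.995])
    for nm,a,b,z in(("board",.03,.02,.061),("pocket",.0345,.0245,.045),("floor",.0345,.0245,.033)):
        q=np.array([P(n)@np.r_[o+i*a*ax+j*b*ay,z,1] for i,j in((1,-1),(1,1),(-1,1),(-1,-1))]);q=q[:,:2]/q[:,2:]
        print(nm,((q-[x,y]+.5)*k).round(0).tolist())
cv2.imwrite("pics/h6.png",np.hstack(I))
E
```

```text
[ 0.5109 -0.2026  0.0338] [-0.099  -0.9951  0.    ] [ 0.6507 -0.83   -1.2374]
scene 81 [ 0.5346 -0.1972  0.0608] ((512.9508056640625, -202.08242797851562), (38.828182220458984, 58.40015411376953), 83.30213928222656)
board [[81.0, 224.0], [194.0, 247.0], [254.0, 120.0], [143.0, 99.0]]
pocket [[70.0, 264.0], [208.0, 291.0], [275.0, 145.0], [142.0, 120.0]]
floor [[75.0, 287.0], [212.0, 314.0], [279.0, 169.0], [146.0, 143.0]]
top 23 [ 0.4872 -0.1869  0.0598] ((484.2599792480469, -200.068359375), (40.921531677246094, 16.50357437133789), 64.60836029052734)
board [[235.0, 3.0], [122.0, -10.0], [107.0, 159.0], [220.0, 172.0]]
pocket [[240.0, -2.0], [104.0, -18.0], [86.0, 174.0], [223.0, 190.0]]
floor [[233.0, 2.0], [98.0, -14.0], [81.0, 176.0], [217.0, 192.0]]
```

View pics/h6.png

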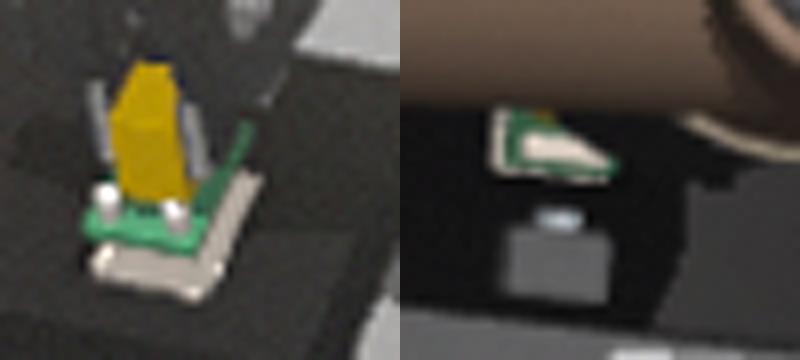

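The scene half shows the board's front corners at about (84,222) and (198,247), matching the prediction for (0.511, -0.203). The pocket's white near edge runs (92,272)–(198,300), a few mm further +x than predicted, and the top half hints the same. I'll fit both models by rendering per camera to get the relative offset.

```bash
cat > fit.py <<'E'
from h import *
from scipy.optimize import minimize
np.set_printoptions(precision=4,suppress=True)
K=16
def proj(n,X):
    q=np.c_[X,np.ones(len(X))]@P(n).T;return q[:,:2]/q[:,2:]
def rect(x,y,yaw,a,b,z):
    c,s=np.cos(yaw),np.sin(yaw);L=np.array([(a,-b),(a,b),(-a,b),(-a,-b)])/2
    return np.c_[x+L[:,0]*c-L[:,1]*s,y+L[:,0]*s+L[:,1]*c,np.full(4,z)]
def poly(q,box):
    x,y,w,h=box;m=np.zeros((h*K,w*K),np.uint8)
    cv2.fillConvexPoly(m,np.round(((q-[x,y]+.5)*K-.5)*16).astype(np.int32),255,shift=4);return m
def down(m,box,bl):return cv2.GaussianBlur(cv2.resize(m,(box[2],box[3]),interpolation=cv2.INTER_AREA).astype(float)/255,(0,0),bl)
def pocket(n,p,box,bl=.5):
    x,y,yaw=p;return down(poly(proj(n,rect(x,y,yaw,.069,.049,.045)),box)&poly(proj(n,rect(x,y,yaw,.069,.049,.033)),box),box,bl)
def board(n,p,box,zb=.0545,bl=.5):
    x,y,yaw=p;q=proj(n,np.r_[rect(x,y,yaw,.06,.04,zb),rect(x,y,yaw,.06,.04,zb+.006)])
    return down(poly(cv2.convexHull(q.astype(np.float32))[:,0],box),box,bl)
def fit(model,n,img,box,p0,w=None):
    w=np.ones(img.shape) if w is None else w
    def cost(v):
        m=model(n,(v[0]/1e3,v[1]/1e3,np.deg2rad(v[2])),box);A=np.c_[m.ravel(),np.ones(m.size)]*w.ravel()[:,None];b=(img*w).ravel()
        c=np.linalg.lstsq(A,b,rcond=None)[0];return ((A@c-b)**2).mean()/b.var()
    S=np.vstack([p0]+[np.array(p0)+d for d in np.diag([4,4,3.])])
    r=minimize(cost,p0,method="Nelder-Mead",options=dict(initial_simplex=S,xatol=.02,fatol=1e-7));return r.x,r.fun
E
python3 - <<'E'
from fit import *
for n,box in(("scene",(170,145,36,28)),("top",(303,212,34,36))):
    x,y,w,h=box;g=cv2.imread(f"pics/{n}0.png").astype(float)[y:y+h,x:x+w]
    sat=g.max(2)-g.min(2);img=np.minimum(g.mean(2),170)
    if n=="top": img[29:]=img[:3].mean()
    print("pocket",n,*fit(pocket,n,img,box,[511,-203,-5.7]))
for n,box,sl in(("scene",(166,146,42,26),"s"),("top",(303,224,30,24),"t")):
    x,y,w,h=box;g=cv2.imread(f"pics/{n}6.png").astype(float)[y:y+h,x:x+w]
    img=np.clip((g[...,1]-g[...,2])/(g[...,1]+15),0,.4)
    m=board(n,(.511,-.2032,np.deg2rad(-5.7)),box,bl=.01)>.5
    dist=cv2.distanceTransform((m*1).astype(np.uint8),cv2.DIST_L2,3);W=(dist<2.2).astype(float)
    v,u=np.mgrid[:h,:w]
    if sl=="s": W*=((v+y)>(130+205/8))|((u+x)>165+215/8); W*=(v+y)>148
    else: W*=((v+y)>220+118/8)
    print("board",n,*fit(board,n,img,box,[511,-203,-5.7],W),W.sum())
E
```

```text
pocket scene [ 515.3314 -202.0797   -6.0193] 0.0200245281438511
pocket top [ 510.9298 -201.6656   -4.6807] 0.16308674619772315
board scene [ 510.0012 -204.9382   -4.7229] 0.05516574785603029 741.0
board top [ 508.4024 -201.5216   -3.3968] 0.5431214041734715 347.0
```

```bash
python3 - <<'E'
from fit import *
n="scene"
A=[cams.grab_frame(n)[0] for _ in range(10)];g=np.mean(A,0);np.save("g7.npy",g)
gr=(g[...,1]-g[...,2])/(g[...,1]+15); br=g[...,2]  # green ratio / red channel
def cross(vals,pos,hi,lo):  # half-level crossing from inside to outside
    t=(hi+lo)/2
    for i in range(len(vals)-1):
        if vals[i]>=t>vals[i+1]: return pos[i]+(vals[i]-t)/(vals[i]-vals[i+1])
ex=np.array([.995,-.0995]);ey=np.array([.0995,.995]);o=np.array([.511,-.2026])
def loc(uv,z):
    X=onplane(n,uv,z)[:,:2]-o;return np.c_[X@ex,X@ey]*1000
# front edges by column
B=[];M=[]
for u in range(178,190):
    v=np.arange(156,172);c=gr[v,u];k=c[:6].argmax();b=cross(c[k:],v[k:],c[k],0.0)
    r=br[v,u];j=7+r[7:].argmax() if 0 else r[4:].argmax()+4
    m=cross(r[j:],v[j:],r[j],r[-1] if r[-1]<80 else 40)
    if b:B.append((u,b))
    if m:M.append((u,m))
print("board front-bottom (want +30):\n",np.c_[B,loc(B,.0544)]);print("pocket rim front (want +34.5 after centring)\n",np.c_[M,loc(M,.045)])
B=[];M=[]
for v in range(148,161):
    u=np.arange(186,206);c=gr[v,u];k=c[:10].argmax();b=cross(c[k:],u[k:],c[k],0.0)
    r=br[v,u];j=r.argmax();m=cross(r[j:],u[j:],r[j],40)
    if b:B.append((b,v))
    if m:M.append((m,v))
print("board right-bottom\n",np.c_[B,loc(B,.0544)]);print("rim right\n",np.c_[M,loc(M,.045)])
E
```

```text
board front-bottom (want +30):
 [[178.     159.4537  28.8444 -12.3689]
 [179.     159.5276  28.4287  -9.6848]
 [180.     159.7767  28.6056  -6.7807]
 [181.     160.2253  29.4557  -3.6296]
 [182.     160.3035  29.0553  -0.9451]
 [183.     160.4602  28.9199   1.836 ]
 [184.     160.5313  28.4956   4.5097]
 [185.     160.7578  28.5957   7.3738]
 [186.     161.2114  29.4613  10.5135]
 [187.     161.3363  29.2187  13.2478]
 [188.     161.4687  29.0017  15.9899]
 [189.     160.7429  25.8896  17.6926]]
pocket rim front (want +34.5 after centring)
 [[178.     163.5568  35.1103 -11.3468]
 [179.     164.6948  38.2655  -7.3192]
 [180.     164.8145  38.0008  -4.5774]
 [181.     164.8996  37.6203  -1.8799]
 [182.     165.4673  38.8561   1.4137]
 [183.     165.7895  39.2689   4.3987]
 [184.     165.5685  37.8647   6.7148]
 [185.     165.6784  37.5678   9.437 ]
 [186.     165.8681  37.5379  12.255 ]
 [187.     166.4791  38.9162  15.5803]
 [188.     166.8626  39.5326  18.6249]
 [189.     166.9572  39.1849  21.3198]]
board right-bottom
 [[195.5968 148.     -22.6883  19.3441]
 [195.1576 149.     -18.8
[... 262 characters left out ...]
.       8.429   16.9357]
 [190.5126 157.      12.1446  17.0635]
 [190.4432 158.      15.6123  18.1019]
 [189.748  159.      19.4839  17.5139]
 [189.4155 160.      23.1001  17.8667]]
rim right
 [[187.97   148.     -25.6304  -4.9255]
 [190.0111 149.     -23.457    1.8089]
 [187.7843 150.     -18.3716  -2.8523]
 [187.6737 151.     -14.7507  -1.8685]
 [197.1106 152.     -17.6518  24.4505]
 [196.6176 153.     -13.7857  24.3661]
 [196.2278 154.     -10.0043  24.5549]
 [187.1709 155.      -0.3616   1.8699]
 [187.9478 156.       2.5914   5.1733]
 [188.1958 157.       5.8905   7.0738]
 [194.218  158.       5.2844  24.1209]
 [193.8402 159.       8.9873  24.3398]
 [193.4426 160.      12.6897  24.5062]]
```

```bash
python3 - <<'E'
from fit import *
n="scene";g=np.load("g7.npy");G=(g[...,1]-g[...,2])
print("G-R cols 180,183,186 v153..165\n",G[153:166,[180,183,186]].T.round(0))
print("R\n",g[153:170,[180,183,186],2].T.round(0))
print("rows 155..160 u 172..182\n",G[155:161,172:183].round(0))
print("rows 150..158 u 186..199\n",G[150:159,186:200].round(0));print(g[150:159,186:200,2].round(0))
E
```

```text
G-R cols 180,183,186 v153..165
 [[-18.  -3.  14.  17.  40.  55.  46.  15.  -7.  -8.  -6.  -6.  -3.]
 [-24. -18.  13.  30.  53.  57.  61.  44.  -5.  -6.  -6.  -6.  -6.]
 [-24. -19.  -4.  -4.  -6.  -4.  41.  53.  28.  -6.  -7.  -7.  -6.]]
R
 [[112.  78.  55.  69.  72.  66.  50.  70. 121. 129. 129. 133.  73.  34.
   37.  37.  37.]
 [124. 114.  63.  37.  61.  65.  68.  43. 115. 126. 126. 130. 131.  73.
   36.  40.  39.]
 [123. 119. 176. 183. 140. 107.  77.  55.  56. 120. 129. 128. 131.  78.
   36.  35.  38.]]
rows 155..160 u 172..182
 [[-1. -2. -3. -1.  9. 10. -4. -3. 14. 21. 15.]
 [-3. -2. -2. 12. 38. 17. -6. -4. 17. 54. 30.]
 [-2. -4. -2. 24. 58. 37.  6. 19. 40. 56. 53.]
 [-1. -3.  3. 28. 52. 54. 49. 51. 55. 58. 58.]
 [-3. -2. -0. 13. 36. 45. 42. 41. 46. 51. 57.]
 [-1. -1. -1. -0.  9.  4. -5.  2. 15. 29. 33.]]
rows 150..158 u 186..199
 [[-23. -22.  -7.  -1.  -3.  -2.   7.  21.  23.   2.  -1.  -1.  -0.  -1.]
 [-23. -22.  -5.  -0.  -0.   8.  27.  28.   6.  -6.  -3.  -3.   1.  -1.]
 [-23. -22. -14.  -7.   9.  21.  29.  16.  -1.  -8.  -6.  -5.  -1.  -2.]
 [-24. -23. -19.  -5.  28.  29.  29
[... 361 characters left out ...]
  -7.  -6.  -5.  -2.   0.  -1.   0.   0.]]
[[124. 117.  72.  96.  86.  57.  39.  40.  39.  31.  29.  33.  33.  34.]
 [126. 118.  66.  98.  90.  64.  43.  47.  63.  87.  45.  47.  29.  35.]
 [123. 118.  86.  87.  70.  54.  43.  58. 105. 125. 116.  89.  32.  33.]
 [123. 121.  98.  80.  48.  44.  40.  74. 127. 129. 122.  61.  30.  32.]
 [119. 120. 101.  59.  38.  40.  57. 105. 129. 125.  99.  34.  30.  34.]
 [176. 111.  92.  42.  41.  41.  75. 126. 129. 119.  59.  30.  33.  33.]
 [183. 161. 109.  36.  38.  58. 104. 128. 125. 100.  30.  32.  31.  32.]
 [140. 131.  98.  58.  59.  75. 126. 128. 120.  60.  29.  31.  32.  32.]
 [107. 120. 100.  61.  61.  90. 130. 125. 100.  31.  29.  30.  33.  33.]]
```

Relative offset in the scene view, from linear edge profiles: the pocket centre is about +3.6 mm along x and +0.4 mm along y from the module. Correcting that.

>>> servo_tool:
  commands:
    - [0.002, -0.0004, -0.0005, 0]
    - [0.0036, -0.0004, -0.0005, 0]
    - [0.0036, -0.0004, -0.0005, 0]
    - [0.0036, -0.0004, -0.0005, 0]
    - [0.0036, -0.0004, -0.0005, 0]
    - [0.0036, -0.0004, -0.0005, 0]

```text
time_s: 17.5
ee_pos: [0.5143, -0.2025, 0.0341]
tool_rot: [[0.995, -0.099, -0.0], [-0.099, -0.995, -0.0], [-0.0, 0.0, -1.0]]
wrist_force: [0.2, -0.2, -1.2]
finger_gap: 0.0233
gripper_force: 58.9
```

```bash
python3 - <<'E'
from fit import *
I=[]
for n,(x,y,w,h,k) in dict(scene=(168,135,40,40,10),top=(305,230,40,40,10)).items():
    g=np.mean([cams.grab_frame(n)[0] for _ in range(8)],0);np.save(f"g8{n}.npy",g);c=g[y:y+h,x:x+w]
    I.append(cv2.convertScaleAbs(cv2.resize(c,None,fx=k,fy=k,interpolation=cv2.INTER_CUBIC),alpha=1.4))
cv2.imwrite("pics/h8.png",np.hstack(I))
s=monitor.sense();print(s["ee_pos"],s["tool_rot"],s["time_s"])
n="scene";g=np.load("g8scene.npy");R=g[...,2];G=g[...,1]-R
print("cols 180,183,186 v158..170\n",R[158:171,[180,183,186]].T.round(0));print("rows 153,155,157 u188..200\n",R[[153,155,157],188:201].round(0))
t=np.load("g8top.npy");print("top G-R cols 318,321,324 v236..245\n",(t[...,1]-t[...,2])[236:246,[318,321,324]].T.round(0));print("top R\n",t[236:246,[318,321,324],2].T.round(0));print("row 236-238 u309..320 R\n",t[236:239,309:321,2].round(0),"\n",(t[...,1]-t[...,2])[236:239,309:321].round(0))
E
```

```text
[ 0.5144 -0.2025  0.0341] [[ 0.9951 -0.099  -0.    ]
 [-0.099  -0.9951 -0.    ]
 [-0.      0.     -1.    ]] 18.3
cols 180,183,186 v158..170
 [[ 60.  65.  49.  84. 125. 131. 134.  74.  34.  38.  38.  39.  37.]
 [ 59.  66.  67.  44. 112. 129. 131. 103.  52.  33.  36.  40.  38.]
 [137. 122.  87.  57.  58. 120. 130. 134.  76.  35.  40.  39.  37.]]
rows 153,155,157 u188..200
 [[ 95.  85.  59.  45.  43.  76. 126. 130. 122.  64.  30.  36.  32.]
 [ 76.  40.  43.  41.  76. 127. 128. 120.  57.  28.  32.  32.  32.]
 [ 63.  38.  38.  66. 123. 129. 120.  57.  28.  32.  35.  34.  31.]]
top G-R cols 318,321,324 v236..245
 [[ -9.  -9.  -3.  16.  -3.  -6.  -2.  -1.  -1.   1.]
 [ -3. -10.  -5.  16.   3.  -6.  -3.  -0.   0.   0.]
 [ -1.  -5.  -8.   6.  10.  -7.  -5.  -0.   0.   1.]]
top R
 [[160. 156. 123.  62. 116. 121.  35.  14.  14.  27.]
 [130. 160. 140.  61.  95. 126.  67.  12.  14.  20.]
 [ 22.  83. 139.  85.  77. 134.  97.  13.  12.  12.]]
row 236-238 u309..320 R
 [[ 14.  13.  65. 123.  44.  49. 105. 160. 160. 160. 160. 154.]
 [ 14.  13.  65. 124.  46.  50. 102. 150. 153. 156. 157. 160.]
 [ 15.  17.  69. 125.  58.  46.  69.  99. 113. 123. 127. 139.]] 
 [[ -1.   0.  -3.  -4.  16.  22.   4.  -9.  -9.  -9. -10.  -8.]
 [ -0.  -0.  -3.  -4.  18.  21.   1.  -7.  -7.  -9.  -9. -10.]
 [ -0.  -1.  -3.  -3.  18.  24.  13.   7.   4.  -3.  -3.  -5.]]
```

View pics/h8.png

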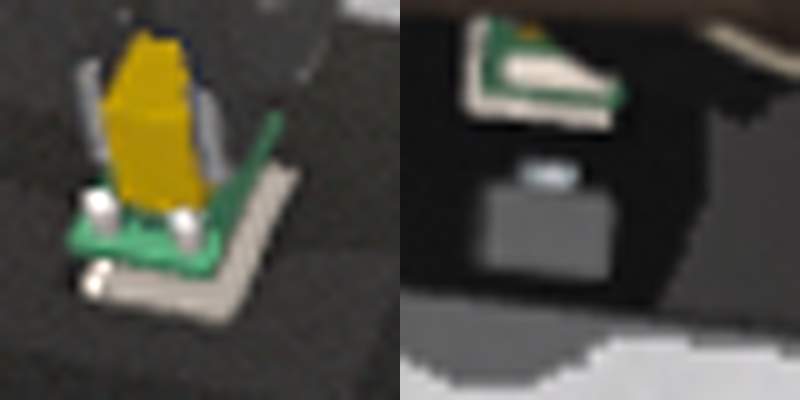

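```bash
python3 - <<'E'
from fit import *
ex=np.array([.995,-.0995]);ey=np.array([.0995,.995])
for n,e,b,r in(("scene",ex,[(180,161.05),(183,161.7),(186,162.6)],[(180,164.9),(183,165.4),(186,165.9)]),
 ("scene",ey,[(193.2,153),(192.2,155),(191.3,157)],[(196.85,153),(195.8,155),(194.8,157)]),
 ("top",ex,[(318,239.5),(321,239.85),(324,240.35)],[(318,241.7),(321,242.0),(324,242.2)]),
 ("top",ey,[(312.5,236),(312.5,237)],[(310.95,236),(310.95,237)])):
    B=onplane(n,b,.0549)[:,:2]@e;R=onplane(n,r,.045)[:,:2]@e;print(n,"gap mm",((R.mean()-B.mean())*1e3).round(2), (np.diff(B)*1e3).round(1),(np.diff(R)*1e3).round(1))
E
```

```text
scene gap mm 4.19 [0.2 1. ] [-0.3 -0.3]
scene gap mm 5.37 [-0.2  0.1] [-0.3 -0.2]
top gap mm -4.86 [ 0.  -0.4] [0.1 0.4]
top gap mm 2.94 [-0.3] [-0.3]
```

The two views agree: gaps to the pocket rim are about 4.2 mm front and 4.9 mm back, and about 4.2 mm at the +y side, against a nominal 4.5. The module is level and about 9.9 mm above the pocket. Handing in.

```bash
python3 -c "
from bench import arm,monitor
print(monitor.sense()['wrist_force']);print(arm.sign_off())"
```

```text
[-0.49715376 -0.58013373 -1.57081495]
the job is handed in; nothing more can be done
None
```

I pressed the plunger to its stop and it sprang back up, then carried the yellow module over the rack; it is now held still and level about 1 cm above the pocket, centred to roughly 1 mm by the camera checks, and the job is handed in (no verdict was returned).

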